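# Level the pressure test base with its foot and hold the spirit level down

### The arm

A 6-joint arm with a two-finger parallel gripper is mounted at the origin on the work surface. World frame = base frame: x ahead of the robot, y to its left, z up, the work surface at z = 0. Lengths are in mm, angles in rad, forces in N, time in s.
With the tool pointing down it reaches from about 350 to 775 mm from the base axis. Payload 5.5 kg.
Tool frame: the origin (TCP) lies at the very end of the fingers, on their centre line; the grasp point (between the pads) lies 19 mm behind it; y points along the fingers, x is the direction in which the jaws open and shut, and the axes are right-handed (so a half turn about y gives the same grasp; the last joint's range is limited). The gripper opens to 85 mm and grips with 20 to 120 N. Pads are 22 mm wide; open, the fingers measure 114 mm over their backs; the gripper's body (76 mm by 85 mm) begins 54 mm behind the grasp point. The pads swing forward as they close: fully open they stand 13 mm farther back than shut.
Start: joints at [1.019, 0.313, 0.046, 1.304, 0, 1.431], TCP at [230.179, 526.965, 205.023] pointing down, gripper open.
Joint ranges: [-2.76, 2.76], [-0.86, 1.69], [-1.03, 1.26], [-2.2, 2.34], [-1.47, 1.5], [-3.14, 3.14]. Speed limits (rad/s): [2.57, 2.57, 3.14, 3.14, 3.14, 3.14].

### API

Orientations are given as a unit quaternion [w, x, y, z].
In Python, from bench import robot gives the robot as it stands.
- The arm moves only by the tool step_arm, never from a script. Its argument "increments" is a list of rows, each a list of 2 entries, a list of its own where there are three numbers: the shift along the world's x, y, z in units of 500 mm (1.0 is 500 mm), then the turn, a rotation vector about the world's x, y, z in units of 90 degrees (1.0 is 90 degrees). A call has 1 to 5 rows; each row is the pose to reach, as a shift and turn from the pose commanded when the call began; what a row does not reach only later rows make up. A row lasts 1/8 s, in which the tool goes at most 62.5 mm and 10.7 degrees, less where a joint would pass 70% of its speed; a pose out of reach is approached as far as the arm can. A call with a number of a shift or a turn outside -1 to 1 is refused whole. A call with a gripper value outside its range is refused whole. "fingers" is the closure, from -1 (fully open) to 1 (shut), set as the call begins (left out, the last holds). The fingers move at their own pace and stop on an object; the grip force is fixed at half the most. Time passes only in rows, so rows that repeat a pose let the fingers close. It gives the time, the measured TCP pose, the force and the opening at its end, in the units of the state.
- robot.state(): the state, without advancing time (a new reading comes with each control period).
- robot.snapshot(name): name is "scene" or "top" or "wrist"; returns a dict with "color" (384x512x3 uint8, blue, green, red), "fx", "fy", "cx", "cy" (pixels), "rvec" (rotation vector, rad) and "tvec" (3), from world to camera coordinates, as OpenCV has them. Camera axes: x right, y down, z forward; pixel columns grow to the right and rows downward; lengths in mm; the calibration is good to about 2 mm. A picture is of the moment at which its call begins. There is no depth.
- robot.sign_off(): hands the job in, once; it reports no verdict.
Trained networks look in a picture, given as the dict that the camera call returned (one of the last four; its "shot" number tells which), for a name from the list of things; names that differ only in an ending like _2 or _b are one class to them, and where a whole thing is asked for, a point or a joint stands for the part that bears it (a point fixed in the world has none). Each returns a list of dicts, best first, with "conf" (0 to 1); they miss things now and then, are a little off and sometimes report something else, mostly with a low value. They report only what shows in the picture. A call takes as long as a camera call. They do not tell look-alikes from the thing itself.
- robot.find_in(target, picture): "uv" ([column, row] in pixels, amid what is visible of it).
The state is a dict: "time_s": time; "joint_positions": joint angles; "qd": joint speeds; "tau": joint torques, N m; "ee_pos": TCP position; "ee_rot": TCP orientation; "contact_force": force on the tool from outside, world axes, zero at the start; "wrist_torque": the same for the moment, N m; "opening": finger opening in mm.
Only numpy, scipy, OpenCV 4.12 (cv2) and the standard library are available. Lean on these libraries where they do the work, as an engineer would, in place of code of your own. Each camera call takes 0.05 s, during which the arm holds its last target. There are 200 camera calls.

### The job

Take the yellow spirit level out of the tool tray, stand it lengthwise in the middle of the bright ground strip of the blue test base and let go, then turn the black knob of the levelling foot until the bubble is centred between its two lines. Finally push down on top of the level with about 10 N so that level and base sit firm, the bubble still centred, and finish while holding that push. Leave the other tools in the tray and the bottle standing where it is.

Things in the scene. Friction and masses are not known exactly. Their poses are not given: they have to be found in the camera images.
- level_mid (a point): Centre (half-way up) of the loose yellow spirit level: bar 200 mm long (own x), 28 wide (y), 45 high (z), about 0.32 kg, black end caps. Starts upright in the tray, roughly along the tray's x, 25 mm or more free beside its middle. In the middle of its top a 76 mm long window shows a lime-green vial, white bubble and two black rings; the top is solid elsewhere.
- level: The same spirit level; origin at the centre of its underside, 22.5 mm below level_mid.
- bubble (a joint): Bubble offset (m) from the vial's middle along the level's own x, stops at 0.024 either way. Bubble 18 mm long, black rings 11.5 mm either side of the middle: it is centred at 0 and touches a ring at 0.0025. It goes to the higher end, 2 mm per mrad of slope, and settles in about 0.8 s.
- base: Blue base 260 x 200 mm on two rear feet and one levelling foot; tilts only about the rear feet. Origin between the rear feet, 12 mm above the work surface; own x points to the levelling foot (axis 258 mm off), z up. Top 60 mm above the surface. On its negative y side: bell with column, 170 mm high (at x 15, y -47 mm, 100 mm wide) and readout box, 98 mm high (x 107 to 217, y -91 to -33 mm).
- strip (a point): Centre of the top face of the bright ground strip on the base: 230 mm long (own x, towards the levelling foot), 44 mm wide, 64 mm above the work surface. The level belongs here, lengthwise, either end first.
- knob (a point): Centre of the levelling foot's black knurled knob, 90 mm above the surface: upright cylinder, diameter 40, height 24 mm; lug below it tops at 60 mm. Friction 0.12 N m; keeps its height and stays as left. Clockwise from above raises this end: 1 rad moves the bubble of a level on the strip about 4.9 mm towards the foot. The start is 1.3 to 2.8 rad too low; turn at most 1.5 rad per grasp.
- tray: Fixed grey tool tray 270 mm (own x) x 250 x 40 mm high, walls and floor 4 mm thick; origin under its centre.
- screwdriver_grip (a point): Blue-handled screwdriver, 150 mm, in the tray; leave it there.
- wrench: Steel wrench, 150 mm, 8 mm thick, in the tray; leave it there.
- coupling: Brass hose coupling, 50 mm long, 26 mm thick, in the tray; leave it there.
- bottle: Small white oil bottle with a red collar, 50 mm in diameter, 122 mm high, standing on the deck; origin at the centre of its underside. Leave it standing.
Not all that is in view belongs to the job. There is more than one size of the level; the job needs the middle-sized.

How it is judged (in metres and radians):
On the way, in this order (a step that is already met when the one before it is completed fails the run):
1. the level stands lengthwise on the strip, let go (z of level_mid in the frame of strip between 0.018 and 0.027 m and horizontal distance between level_mid and strip below 0.03 m and y of level_mid in the frame of strip between -0.012 and 0.012 m and angle between the x axis of level_mid and the x axis of strip, either way round below 0.14 rad and contact force between the fingers and level below 0.1 N and linear speed of level below 0.02 m/s), for 0.3 s.
2. the foot is turned until the bubble stands between its lines (value of joint bubble between -0.0025 and 0.0025 m and angle between strip's own z axis and vertical below 0.0016 rad and horizontal distance between level_mid and strip below 0.03 m), for 0.3 s.
At the end, for the whole second after the job is handed in: Still pressing: the level bears on the base with 8 to 40 N (own weight about 3 N), at rest lengthwise (within 8 degrees) on the strip, middle within 30 mm of the strip's and 12 mm across; bubble within 2.5 mm of the middle (between the rings), strip level within 1.6 mrad (all of step 2 and contact force between level and base between 8 and 40 N and contact force between any of the fingers, the arm and level above 3 N and z of level_mid in the frame of strip between 0.018 and 0.027 m and y of level_mid in the frame of strip between -0.012 and 0.012 m and angle between the x axis of level_mid and the x axis of strip, either way round below 0.14 rad and linear speed of level below 0.02 m/s); the arm keeps its last pose, push and grip.
It fails at once if a tool other than the level is lifted out of the tray (height (world z) of screwdriver_grip above 0.07 m or height (world z) of any of wrench, coupling above 0.06 m).
It fails at once if the bottle is pushed away or knocked over (distance of bottle from where it was at the start of the episode above 0.03 m or angle between bottle's own z axis and vertical above 0.5 rad).
It also fails if it takes over 72 s, if anything falls off the work surface, if the arm or the gripper's body presses on something with over 40 N, if the wrist force passes 120 N, or if a joint passes its speed limit or range.

## Working session

There is one attempt and no reset: what is moved stays moved. The work goes in short steps, Python scripts to look and compute and a tool call to move; the robot and the scene stay as the last step left them, time stands still between calls to the robot, and variables do not carry over. Pictures are saved under pics/ and viewed, about 8 in all and at most 12, crops included, and the job is handed in when it is done.

Besides the shell and the picture viewer there is one more tool, called after "Request:" as name([rows], argument=value, ...), one row to a line, values as JSON. step_arm: Moves the arm, as the interface text tells. Its arguments: {"type":"object","properties":{"increments":{"type":"array","items":{"type":"array"}},"fingers":{"type":"number"}},"required":["increments"]}

```bash
ls; mkdir -p pics; cat > h.py <<'E'
import numpy as np, cv2
from bench import robot
def ray(p,uv):
    R=cv2.Rodrigues(np.array(p['rvec'],float))[0]; t=np.array(p['tvec'],float).ravel()
    d=R.T@np.array([(uv[0]-p['cx'])/p['fx'],(uv[1]-p['cy'])/p['fy'],1]); return -R.T@t,d
def at(p,uv,z):
    c,d=ray(p,uv); return (c+d*(z-c[2])/d[2]).round(1)
def pix(p,X):
    K=np.array([[p['fx'],0,p['cx']],[0,p['fy'],p['cy']],[0,0,1.]])
    return cv2.projectPoints(np.array(X,float).reshape(-1,1,3),np.array(p['rvec'],float),np.array(p['tvec'],float),K,None)[0].reshape(-1,2).round(1)
E
python3 - <<'E'
from h import *
s=robot.state(); print(s)
a=[]
for n in ('scene','top'):
    p=robot.snapshot(n); a.append(p['color']); print(n,p['fx'],ray(p,(256,192)))
    for t,z in (('level',45),('strip',64),('knob',102),('tray',20),('bottle',60),('screwdriver_grip',15),('wrench',10),('coupling',15)):
        print(t,[(np.round(d['uv']).tolist(),round(d['conf'],2),at(p,d['uv'],z).tolist()) for d in robot.find_in(t,p)][:4])
    cv2.imwrite(f'pics/{n}.png',cv2.resize(p['color'],(800,600),interpolation=cv2.INTER_CUBIC))
E
```

```text
pics
{'time_s': 0.0, 'joint_positions': array([1.01941024e+00, 3.13999360e-01, 4.49779233e-02, 1.30359965e+00,
       1.66084298e-05, 1.43120767e+00]), 'qd': array([-0.00054755,  0.00135611,  0.00072197, -0.00021634, -0.00064656,
       -0.00249731]), 'tau': array([ 2.73417005e-03, -4.80625248e+01,  2.98534387e+01,  1.92611315e-02,
       -1.44227506e-04, -9.44354696e-06]), 'ee_pos': array([229.85040668, 526.45248503, 204.10907715]), 'ee_rot': array([-0.59139263,  0.59193149,  0.38662894, -0.3878014 ]), 'contact_force': array([-0.064946  , -0.8195688 ,  0.06589099]), 'wrist_torque': array([ 0.02936427, -0.04135821,  0.02770021]), 'opening': 85.55881239903931}
scene 481.4075836917879 (array([1378.18491931,  456.75180346,  846.32223112]), array([-0.70492603, -0.35487601, -0.61420307]))
level [([424.0, 302.0], 0.91, [623.0, 480.5, 45.0]), ([308.0, 241.0], 0.65, [569.6, 192.1, 45.0]), ([381.0, 182.0], 0.56, [248.8, 280.3, 45.0])]
strip [([166.0, 180.0], 0.61, [548.9, -234.8, 64.0])]
knob [([117.0, 151.0], 0.46, [545.9, -400.3, 102.0])]
tray [([309.0, 252.0], 0.81, [575.7, 200.8, 20.0])]

[... 227 characters left out ...]
p 463.7639605633921 (array([ 251.11710234,   48.61822651, 1374.90138971]), array([ 0.19931609, -0.00124128, -0.97996906]))
level [([206.0, 187.0], 0.87, [535.7, 194.0, 45.0]), ([170.0, 302.0], 0.83, [204.9, 286.6, 45.0]), ([116.0, 173.0], 0.62, [576.5, 459.6, 45.0])]
strip [([358.0, 194.0], 0.61, [513.3, -247.9, 64.0])]
knob [([414.0, 189.0], 0.71, [521.4, -394.3, 102.0])]
tray [([201.0, 183.0], 0.88, [554.5, 210.9, 20.0])]
bottle [([263.0, 114.0], 0.59, [755.6, 27.3, 60.0]), ([354.0, 189.0], 0.49, [527.9, -237.5, 60.0])]
screwdriver_grip [([168.0, 198.0], 0.56, [509.4, 308.8, 15.0])]
wrench [([239.0, 179.0], 0.73, [567.3, 98.7, 10.0])]
coupling [([191.0, 145.0], 0.71, [672.5, 247.2, 15.0])]
```

View pics/top.png

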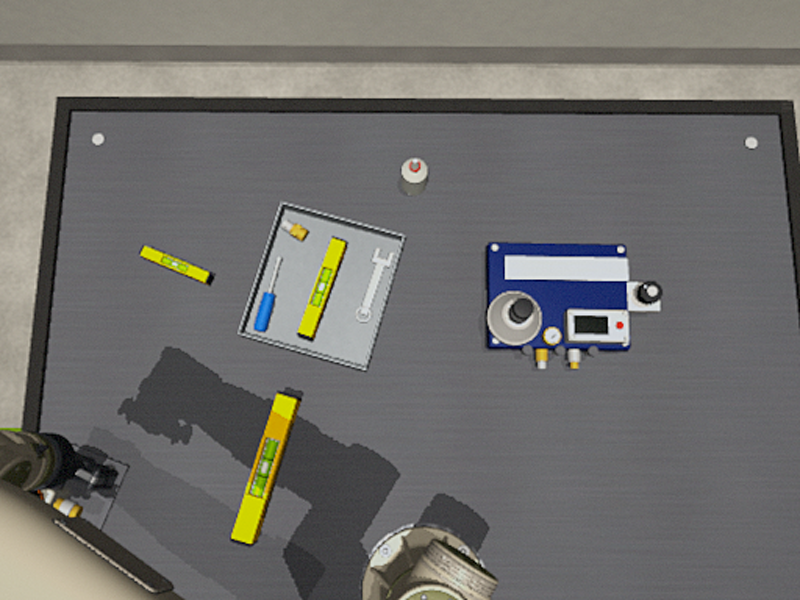

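View pics/scene.png

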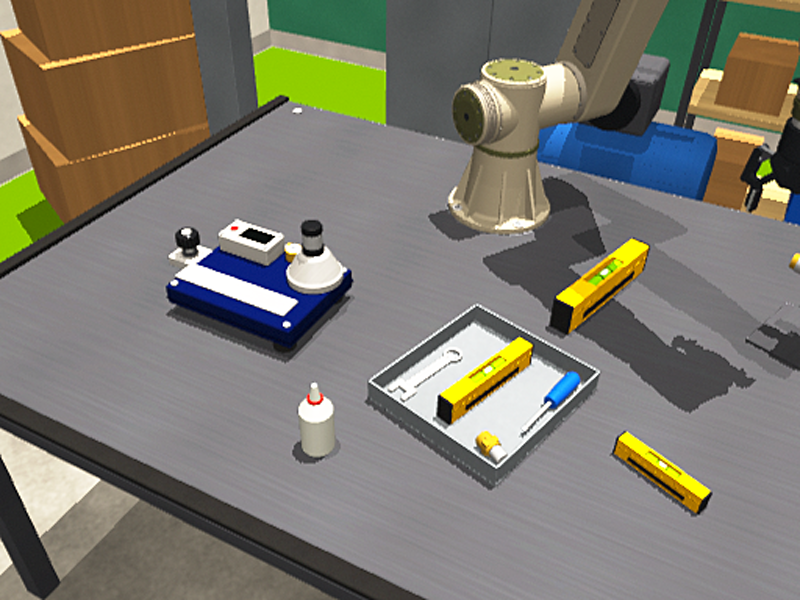

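Look-alikes, in px of the enlarged top view:
- tray level at (322,287)
- long one at (265,468), outside the tray
- small one at (177,264), outside the tray

The job's level is the tray one, as it is middle-sized and in the tray. The strip is the white bar at (565,268), the knob is at (648,292) and the bottle is at (414,177).

```bash
python3 - <<'E'
from h import *
from scipy.spatial.transform import Rotation as Ro
s=robot.state(); q=s['ee_rot']; print(Ro.from_quat([q[1],q[2],q[3],q[0]]).as_matrix().round(3))
p=robot.snapshot('top'); im=p['color']; hsv=cv2.cvtColor(im,cv2.COLOR_BGR2HSV)
def comp(m,c,z,name):
    n,l,st,_=cv2.connectedComponentsWithStats(m.astype(np.uint8))
    ys,xs=np.nonzero(l>0); i=np.argmin((xs-c[0])**2+(ys-c[1])**2); k=l[ys[i],xs[i]]
    ys,xs=np.nonzero(l==k); W=np.array([at(p,(x,y),z)[:2] for x,y in zip(xs,ys)],np.float32)
    r=cv2.minAreaRect(W); print(name,len(xs),r, cv2.boxPoints(r).round(0).tolist())
b,g,rr=[im[...,i].astype(int) for i in range(3)]
comp((hsv[...,0]>20)&(hsv[...,0]<70)&(hsv[...,1]>120)&(hsv[...,2]>150),(206,187),49,'level')
comp((b>190)&(g>190)&(rr>190),(358,171),64,'strip')
comp((b>90)&(g<80)&(rr<60)&(b>g+50),(340,165),60,'base')
d=robot.find_in('tray',p)
big=cv2.resize(im[120:245,145:440],None,fx=2.7,fy=2.7,interpolation=cv2.INTER_CUBIC)
w=robot.snapshot('wrist'); print(ray(w,(256,192)),w['fx'])
wi=cv2.resize(w['color'],(340,255))
can=np.zeros((600,800,3),np.uint8); can[:big.shape[0],:big.shape[1]]=big[:, :800]; can[340:595,:340]=wi
cv2.imwrite('pics/a.png',can)
E
```

```text
[[ 0.4    0.    -0.916]
 [ 0.916  0.     0.4  ]
 [ 0.    -1.     0.   ]]
level 567 ((546.5994262695312, 194.595458984375), (28.51885223388672, 192.01441955566406), 71.89085388183594) [[451.0, 211.0], [633.0, 151.0], [642.0, 178.0], [460.0, 238.0]]
strip 1128 ((580.1029663085938, -260.82037353515625), (226.81272888183594, 42.68997573852539), 89.29926300048828) [[557.0, -374.0], [600.0, -374.0], [603.0, -148.0], [560.0, -147.0]]
base 2312 ((530.5149536132812, -244.33428955078125), (252.9688262939453, 195.8068389892578), 89.79930114746094) [[432.0, -370.0], [628.0, -371.0], [629.0, -118.0], [433.0, -118.0]]
(array([165.77524557, 553.47854821, 372.48619567]), array([ 0.24497004, -0.09522723, -0.9650037 ])) 319.1717866527206
```

View pics/a.png

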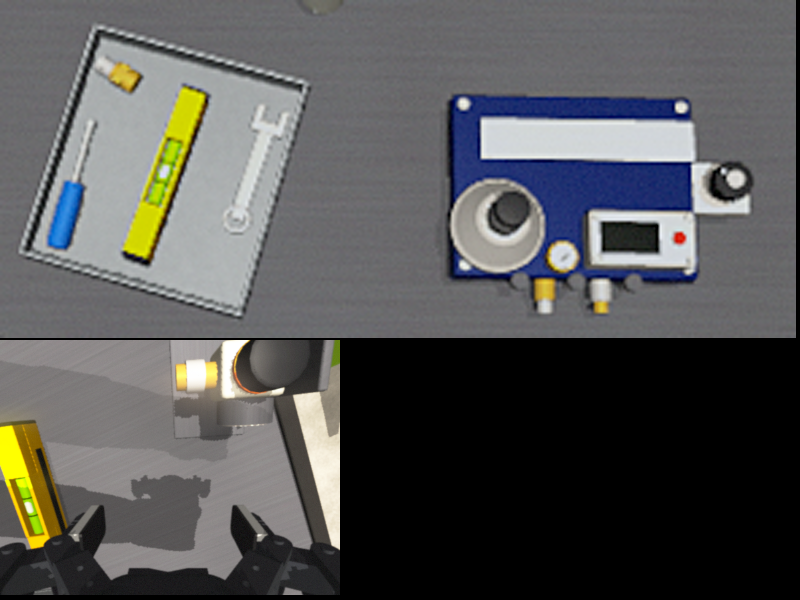

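The crop confirms the middle-sized level in the tray, with the vial at (163,172), the screwdriver at (70,200) and the wrench at (250,170). The strip is at (587,140) and the knob at (730,182).

Request:
step_arm([
  [[0.125,-0.133,0],[0,0,0.06]],
  [[0.25,-0.266,0],[0,0,0.06]],
  [[0.37,-0.4,0],[0,0,0.06]],
  [[0.5,-0.53,0],[0,0,0.06]],
  [[0.61,-0.66,0],[0,0,0.06]],
], fingers=-0.2)

```text
time_s: 1.68
ee_pos: [444.5, 296.8, 205.3]
ee_rot: [-0.573, 0.573, 0.415, -0.414]
contact_force: [1.1, 0.5, -0.3]
opening: 51.3
```

Request:
step_arm([
  [[0.1,-0.1,0],[0,0,0]],
  [[0.18,-0.19,0],[0,0,0]],
])

```text
time_s: 1.92
ee_pos: [530.6, 206.1, 205.3]
ee_rot: [-0.573, 0.573, 0.415, -0.414]
contact_force: [0.6, 1.5, -0.7]
opening: 51.1
```

```bash
cat >> h.py <<'E'
from scipy.spatial.transform import Rotation as Ro
def tool():
    s=robot.state(); q=s['ee_rot']; M=Ro.from_quat([q[1],q[2],q[3],q[0]]).as_matrix()
    return s['ee_pos'].round(1), np.degrees(np.arctan2(M[1,0],M[0,0])).round(1), M[:,1].round(3)
def seg(p,m,uv,z):
    n,l=cv2.connectedComponents(m.astype(np.uint8)); ys,xs=np.nonzero(l>0)
    i=np.argmin((xs-uv[0])**2+(ys-uv[1])**2); ys,xs=np.nonzero(l==l[ys[i],xs[i]])
    r=cv2.minAreaRect(np.array([at(p,(x,y),z)[:2] for x,y in zip(xs,ys)],np.float32))
    return len(xs),r,cv2.boxPoints(r).round(0).tolist()
E
python3 - <<'E'
from h import *
print(tool(), robot.state()['qd'].round(3), robot.state()['joint_positions'].round(2))
for n in ('wrist','top'):
    p=robot.snapshot(n)
    if n=='wrist':
        hsv=cv2.cvtColor(p['color'],cv2.COLOR_BGR2HSV)
        g=(hsv[...,0]>35)&(hsv[...,0]<70)&(hsv[...,1]>120)&(hsv[...,2]>100)
        y=(hsv[...,0]>18)&(hsv[...,0]<34)&(hsv[...,1]>150)&(hsv[...,2]>100)
        print(pix(p,[[541,195,49],[530,206,205]]))
        print(seg(p,g,pix(p,[[541,195,49]])[0],47))
        print(seg(p,y|g,pix(p,[[541,195,49]])[0],49))
    for t,z in (('level_mid',49),('screwdriver_grip',15),('wrench',8)):
        print(n,t,[(d['uv'],round(d['conf'],2),at(p,d['uv'],z).tolist()) for d in robot.find_in(t,p)][:3])
    if n=='wrist': cv2.imwrite('pics/w1.png',p['color'])
E
```

```text
(array([530.6, 206.1, 205.3]), np.float64(71.8), array([ 0.001,  0.   , -1.   ])) [-0.81   0.304  0.407  0.104  0.002 -0.804] [0.23 0.3  0.03 1.3  0.   0.55]
[[246.9 187.3]
 [254.7 232.3]]
(573, ((545.4719848632812, 192.5333709716797), (13.682220458984375, 71.26939392089844), 72.6915054321289), [[509.0, 197.0], [577.0, 175.0], [582.0, 188.0], [513.0, 210.0]])
(3932, ((546.6443481445312, 192.60745239257812), (28.331695556640625, 190.9599609375), 72.16107177734375), [[451.0, 208.0], [633.0, 150.0], [642.0, 177.0], [460.0, 235.0]])
wrist level_mid [([472.0, 139.3], 0.92, [564.4, 425.4, 49.0]), ([244.7, 182.1], 0.6, [535.0, 194.5, 49.0])]
wrist screwdriver_grip [([332.1, 119.0], 0.95, [505.2, 304.2, 15.0])]
wrist wrench [([176.0, 194.0], 0.65, [532.3, 108.5, 8.0])]
top level_mid [([213.9, 160.5], 0.79, [615.2, 172.0, 49.0]), ([224.9, 173.6], 0.68, [575.5, 138.7, 49.0]), ([106.6, 168.8], 0.61, [588.1, 488.2, 49.0])]
top screwdriver_grip []
top wrench [([240.0, 179.8], 0.74, [566.5, 95.5, 8.0])]
```

View pics/w1.png

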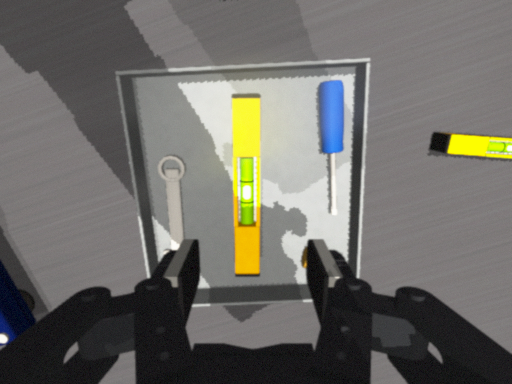

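The wrist view shows the level between the fingers at (247,185), with the tools about 60 mm clear to either side. Its centre is near (546,192.5).

Request:
step_arm([
  [[0,0,-0.02],[0,0,0]],
])

```text
time_s: 2.45
ee_pos: [529.0, 209.0, 195.6]
ee_rot: [-0.572, 0.573, 0.416, -0.415]
contact_force: [0.1, 0.8, -0.4]
opening: 51.0
```

Request:
step_arm([
  [[0.034,-0.033,-0.08],[0,0,0]],
  [[0.034,-0.033,-0.18],[0,0,0]],
  [[0.034,-0.033,-0.27],[0,0,0]],
  [[0.034,-0.033,-0.32],[0,0,0]],
  [[0.034,-0.033,-0.354],[0,0,0]],
])

```text
time_s: 3.08
ee_pos: [544.2, 191.7, 15.7]
ee_rot: [0.573, -0.572, -0.414, 0.416]
contact_force: [-1.1, 0.5, 1.0]
opening: 51.3
```

Request:
step_arm([
  [[0,0,0],[0,0,0]],
  [[0,0,0],[0,0,0]],
  [[0,0,0],[0,0,0]],
  [[0,0,0],[0,0,0]],
], fingers=1)

```text
time_s: 3.58
ee_pos: [546.4, 191.2, 18.4]
ee_rot: [-0.573, 0.573, 0.415, -0.414]
contact_force: [-0.6, -0.3, -2.2]
opening: 25.7
```

Request:
step_arm([
  [[0,0,0.08],[0,0,0]],
  [[0,0,0.18],[0,0,0]],
  [[0.01,-0.06,0.3],[0,0,-0.1]],
  [[0.02,-0.17,0.36],[0,0,-0.2]],
  [[0.03,-0.28,0.36],[0,0,-0.3]],
])

```text
time_s: 4.2
ee_pos: [563.4, 50.2, 202.0]
ee_rot: [-0.653, 0.655, 0.271, -0.266]
contact_force: [0.5, 0.0, -3.9]
opening: 25.8
```

Request:
step_arm([
  [[0.01,-0.11,0],[0,0,-0.1]],
  [[0.02,-0.22,0],[0,0,-0.2]],
  [[0.03,-0.33,0],[0,0,-0.3]],
  [[0.04,-0.44,0],[0,0,-0.4]],
  [[0.04,-0.53,0],[0,0,-0.5]],
])

```text
time_s: 4.82
ee_pos: [581.2, -216.3, 198.1]
ee_rot: [-0.707, 0.707, -0.003, 0.004]
contact_force: [1.0, -0.3, -3.8]
opening: 25.8
```

Request:
step_arm([
  [[0,-0.06,0],[0,0,0]],
  [[0,-0.06,0],[0,0,0]],
  [[0,-0.06,0],[0,0,0]],
])

```text
time_s: 5.2
ee_pos: [580.9, -243.5, 197.9]
ee_rot: [0.707, -0.707, 0.001, -0.001]
contact_force: [-0.1, -0.0, -2.6]
opening: 26.3
```

```bash
python3 - <<'E'
from h import *
print(tool(), robot.state()['qd'].round(2))
p=robot.snapshot('wrist'); im=p['color'].astype(int)
uv=pix(p,[[580,-261,64],[557,-374,64],[603,-148,64],[545,-395,102]]); print(uv)
w=(im.min(2)>150)&(im.max(2)-im.min(2)<30)
print(seg(p,w,uv[0],64))
for t,z in (('knob',102),('strip',64),('level',170)):
    print(t,[(d['uv'],round(d['conf'],2),at(p,d['uv'],z).tolist()) for d in robot.find_in(t,p)][:3])
cv2.imwrite('pics/w2.png',p['color'])
t=robot.snapshot('top'); 
print('top knob',[(d['uv'],round(d['conf'],2),at(t,d['uv'],102).tolist()) for d in robot.find_in('knob',t)][:3])
E
```

```text
(array([ 580.9, -243.5,  197.9]), np.float64(-0.2), array([-0.   ,  0.001, -1.   ])) [ 0.02 -0.01 -0.01  0.   -0.   -0.  ]
[[252.  196.1]
 [231.1 296.9]
 [277.5  73.2]
 [216.8 337.9]]
(1, ((564.2000122070312, -264.8999938964844), (0.0, 0.0), 0.0), [[564.0, -265.0], [564.0, -265.0], [564.0, -265.0], [564.0, -265.0]])
knob [([219.0, 332.3], 0.49, [547.3, -388.5, 102.0])]
strip [([157.0, 147.6], 0.61, [490.8, -213.2, 64.0])]
level [([250.7, 174.6], 0.94, [579.6, -216.8, 170.0])]
top knob []
```

View pics/w2.png

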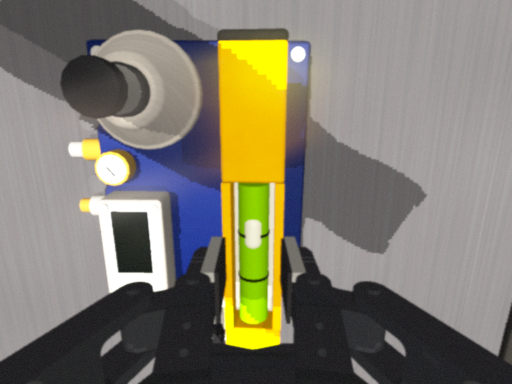

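The wrist view shows the level held over the strip, rings at (253,234) and (253,278), bell and readout box clear to the left.

```bash
python3 - <<'E'
from h import *
p=robot.snapshot('wrist'); print(at(p,(253,256),222), at(p,(253,38),228), at(p,(253,340),228), robot.state()['ee_pos'])
E
```

```text
[ 581.4 -246.3  222. ] [ 581.5 -149.1  228. ] [ 581.3 -290.9  228. ] [ 581.35672106 -243.08278737  198.24723537]
```

Request:
step_arm([
  [[0,-0.03,-0.08],[0,0,0]],
  [[0,-0.03,-0.16],[0,0,0]],
  [[0,-0.03,-0.21],[0,0,0]],
  [[0,-0.03,-0.232],[0,0,0]],
  [[0,-0.03,-0.232],[0,0,0]],
])

```text
time_s: 6.18
ee_pos: [581.0, -258.5, 81.7]
ee_rot: [0.707, -0.707, 0.001, -0.001]
contact_force: [0.5, 0.8, -3.3]
opening: 25.7
```

Request:
step_arm([
  [[0,0,-0.003],[0,0,0]],
  [[0,0,-0.006],[0,0,0]],
  [[0,0,-0.008],[0,0,0]],
  [[0,0,-0.008],[0,0,0]],
])

```text
time_s: 6.68
ee_pos: [581.2, -258.9, 78.2]
ee_rot: [-0.707, 0.707, -0.001, 0.001]
contact_force: [-0.2, 0.8, -3.5]
opening: 25.5
```

Request:
step_arm([
  [[0,0,-0.002],[0,0,0]],
  [[0,0,-0.004],[0,0,0]],
  [[0,0,-0.004],[0,0,0]],
])

```text
time_s: 7.05
ee_pos: [581.5, -259.1, 76.9]
ee_rot: [-0.707, 0.707, -0.001, 0.002]
contact_force: [-1.2, -0.3, 3.9]
opening: 25.6
```

Request:
step_arm([
  [[0,0,0],[0,0,0]],
  [[0,0,0],[0,0,0]],
  [[0,0,0],[0,0,0]],
  [[0,0,0],[0,0,0]],
], fingers=-0.2)

```text
time_s: 7.55
ee_pos: [581.2, -258.8, 75.9]
ee_rot: [0.707, -0.707, 0.001, -0.001]
contact_force: [0.6, 0.1, 0.5]
opening: 51.3
```

Request:
step_arm([
  [[0,0,0.06],[0,0,0]],
  [[0,0,0.15],[0,0,0]],
  [[0,0,0.24],[0,0,0]],
  [[0,0,0.24],[0,0,0]],
  [[0,0,0.24],[0,0,0]],
])

```text
time_s: 8.18
ee_pos: [581.1, -258.8, 195.7]
ee_rot: [0.707, -0.707, 0.001, -0.001]
contact_force: [0.3, -0.3, -1.1]
opening: 51.3
```

```bash
python3 - <<'E'
from h import *
print(tool(), robot.state()['joint_positions'].round(2))
p=robot.snapshot('wrist'); im=p['color'].astype(int)
for t,z in (('knob',102),('strip',64),('level',109),('bubble',103)):
    print(t,[(d['uv'],round(d['conf'],2),at(p,d['uv'],z).tolist()) for d in robot.find_in(t,p)][:3])
c=pix(p,[[581,-261,105]])[0]; print(c)
x,y=int(c[0]),int(c[1]); crop=p['color'][max(0,y-60):y+60,x-40:x+40]
can=np.zeros((600,800,3),np.uint8); can[:384,:512]=p['color']; cr=cv2.resize(crop,None,fx=3.4,fy=3.4,interpolation=cv2.INTER_CUBIC)
can[:cr.shape[0],515:515+cr.shape[1]]=cr[:,:285]
cv2.imwrite('pics/w3.png',can); print(x-40,max(0,y-60))
t=robot.snapshot('top'); print('top knob',[(d['uv'],round(d['conf'],2),at(t,d['uv'],102).tolist()) for d in robot.find_in('knob',t)][:3])
E
```

```text
(array([ 581.1, -258.8,  195.7]), np.float64(-0.2), array([ 0.,  0., -1.])) [-0.55  0.44  0.21  1.34  0.    1.03]
knob [([203.0, 325.9], 0.61, [532.7, -394.7, 102.0])]
strip [([179.8, 136.8], 0.68, [513.7, -218.4, 64.0])]
level [([254.2, 176.6], 0.73, [582.3, -246.3, 109.0]), ([179.8, 135.2], 0.17, [523.9, -212.9, 109.0])]
bubble [([254.9, 176.3], 0.7, [582.9, -247.4, 103.0]), ([253.4, 173.9], 0.42, [581.7, -245.4, 103.0])]
[252.7 192.7]
212 132
top knob []
```

View pics/w3.png

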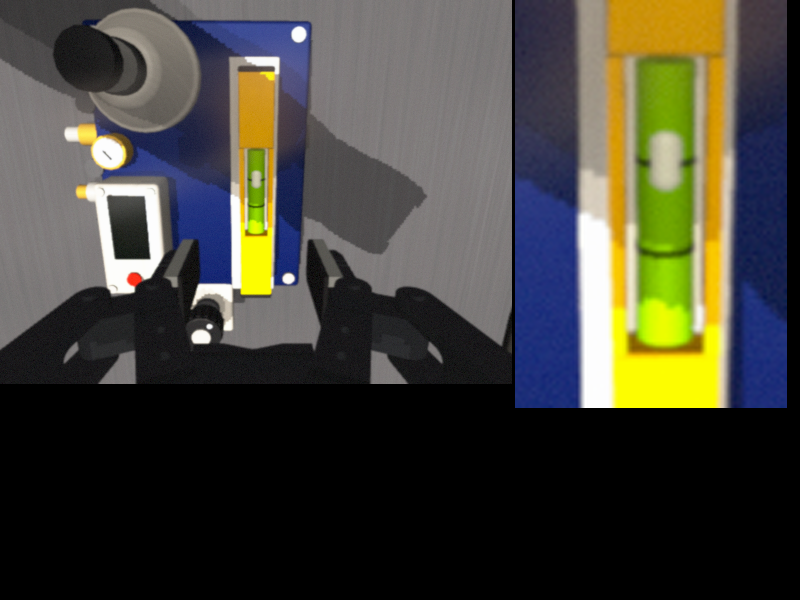

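The level stands on the strip. The bubble is at crop row 160 with the rings at 160 and 248, so it sits about 11.5 mm on the side away from the foot. That needs about 2.35 rad clockwise. I'll hover over the knob next.

Request:
step_arm([
  [[-0.04,-0.1,0],[0,0,0.1]],
  [[-0.08,-0.2,0],[0,0,0.22]],
  [[-0.096,-0.272,0],[0,0,0.22]],
  [[-0.096,-0.272,0],[0,0,0.22]],
  [[-0.096,-0.272,0],[0,0,0.22]],
], fingers=-0.45)

```text
time_s: 9.15
ee_pos: [533.0, -394.4, 195.6]
ee_rot: [0.697, -0.696, -0.12, 0.12]
contact_force: [-0.2, -0.1, 0.6]
opening: 61.9
```

```bash
python3 - <<'E'
from h import *
print(tool(), robot.state()['qd'].round(2).tolist())
p=robot.snapshot('wrist')
print('knob',[(d['uv'],round(d['conf'],2),at(p,d['uv'],102).tolist()) for d in robot.find_in('knob',p)][:3])
c=pix(p,[[533,-395,102]])[0]; x,y=int(c[0]),int(c[1]); print(c,x-60,y-60)
for R,z in ((20,102),(20,78)): print(pix(p,[[533+R,-395,z],[533-R,-395,z],[533,-395+R,z],[533,-395-R,z]]).tolist())
cr=cv2.resize(p['color'][y-60:y+60,x-60:x+60],None,fx=5,fy=5,interpolation=cv2.INTER_CUBIC)
cv2.imwrite('pics/w4.png',cr)
E
```

```text
(array([ 533. , -394.4,  195.6]), np.float64(19.6), array([-0.   ,  0.001, -1.   ])) [0.02, -0.01, -0.01, 0.0, -0.0, 0.0]
knob [([247.0, 198.6], 0.76, [530.6, -403.8, 102.0]), ([355.3, 81.4], 0.19, [578.1, -286.9, 102.0])]
[253.1 190.1] 193 130
[[275.2, 197.7], [230.7, 182.4], [261.2, 168.1], [245.3, 211.2]]
[[273.5, 190.5], [232.4, 176.3], [260.5, 163.1], [245.9, 203.0]]
```

View pics/w4.png

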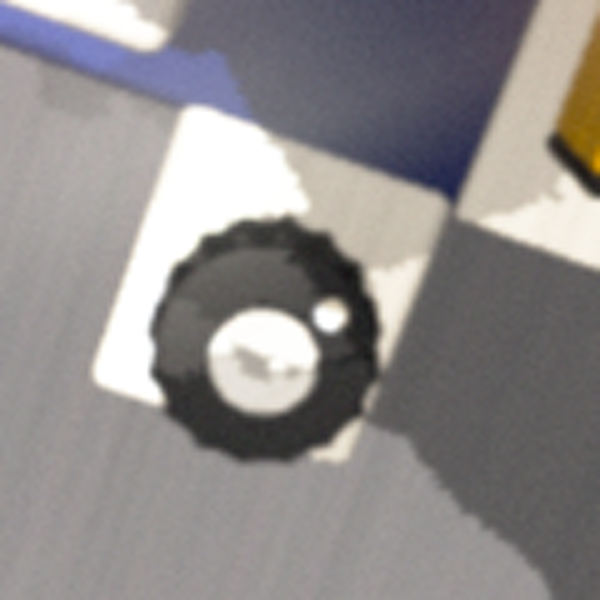

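The knob is centred at about crop (266,348), which gives (530,-404.5). It has a white mark at (330,315). I'll descend and grip.

Request:
step_arm([
  [[-0.006,-0.02,-0.06],[0,0,0]],
  [[-0.006,-0.02,-0.14],[0,0,0]],
  [[-0.006,-0.02,-0.2],[0,0,0]],
  [[-0.006,-0.02,-0.242],[0,0,0]],
  [[-0.006,-0.02,-0.242],[0,0,0]],
])

```text
time_s: 9.88
ee_pos: [529.6, -402.4, 73.2]
ee_rot: [0.698, -0.695, -0.12, 0.122]
contact_force: [0.9, -0.2, -0.6]
opening: 61.8
```

Request:
step_arm([
  [[0,0,0],[0,0,0]],
  [[0,0,0],[0,0,0]],
  [[0,0,0],[0,0,0]],
  [[0,0,0],[0,0,0]],
], fingers=1)

```text
time_s: 10.38
ee_pos: [530.5, -405.2, 75.8]
ee_rot: [-0.696, 0.697, 0.121, -0.12]
contact_force: [-0.2, -0.2, 2.7]
opening: 0.2
```

The gripper shut on nothing, so I'll look.

```bash
python3 - <<'E'
from h import *
print(tool())
can=np.zeros((600,800,3),np.uint8)
p=robot.snapshot('wrist'); can[:384,:512]=p['color']
t=robot.snapshot('scene'); c=pix(t,[[530,-404,90]])[0].astype(int); print(c)
cr=cv2.resize(t['color'][c[1]-50:c[1]+35,max(0,c[0]-50):c[0]+60],None,fx=2.5,fy=2.5,interpolation=cv2.INTER_CUBIC); can[385:385+cr.shape[0],:cr.shape[1]]=cr
cv2.imwrite('pics/w5.png',can)
E
```

```text
(array([ 530.5, -405.2,   75.8]), np.float64(19.6), array([ 0.001, -0.001, -1.   ]))
[120 151]
```

View pics/w5.png

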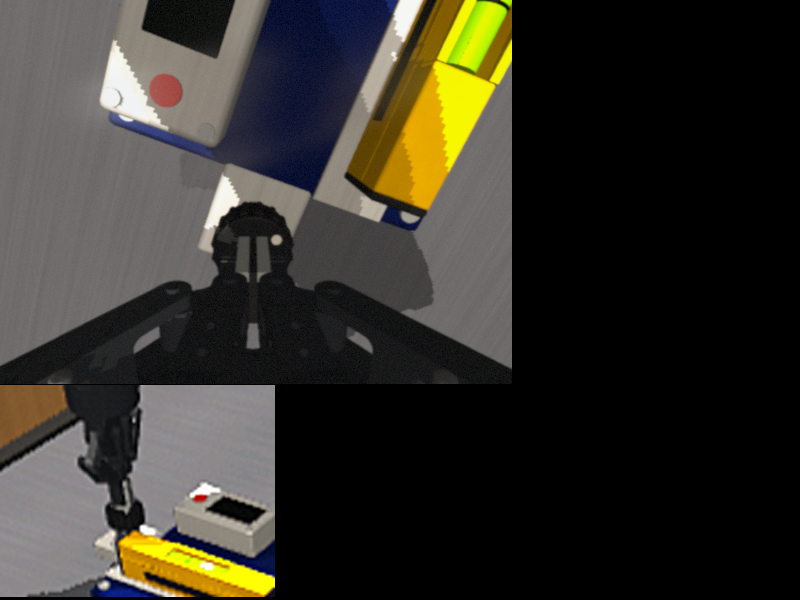

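Request:
step_arm([
  [[0,0,0.02],[0,0,0]],
  [[0,0,0.06],[0,0,0]],
  [[0,0,0.12],[0,0,0]],
  [[0,0,0.12],[0,0,0]],
])

```text
time_s: 10.98
ee_pos: [531.6, -406.2, 138.4]
ee_rot: [-0.695, 0.698, 0.122, -0.119]
contact_force: [-0.1, -0.5, 0.2]
opening: 0.2
```

Request:
step_arm([
  [[0,0,0.1],[0,0,0]],
  [[0,0,0.12],[0,0,0]],
  [[0,0,0.12],[0,0,0]],
  [[0,0,0.12],[0,0,0]],
], fingers=-0.2)

```text
time_s: 11.48
ee_pos: [529.6, -404.3, 193.2]
ee_rot: [0.698, -0.696, -0.12, 0.121]
contact_force: [-0.5, -0.6, 0.4]
opening: 51.2
```

```bash
python3 - <<'E'
from h import *
print(tool())
p=robot.snapshot('wrist'); can=np.zeros((600,800,3),np.uint8); can[:384,:512]=p['color']
c=pix(p,[[530,-404.5,102]])[0]; x,y=c.astype(int); print(c, x-30,y-30)
print([(d['uv'],round(d['conf'],2),at(p,d['uv'],102).tolist()) for d in robot.find_in('knob',p)][:2])
cr=cv2.resize(p['color'][y-30:y+30,x-28:x+28],None,fx=5,fy=5,interpolation=cv2.INTER_CUBIC); can[:300,515:795]=cr
t=robot.snapshot('top'); c=pix(t,[[530,-404,102]])[0].astype(int); print(c)
can[385:600,:500]=cv2.resize(t['color'][c[1]-21:c[1]+22,c[0]-50:c[0]+50],(500,215),interpolation=cv2.INTER_CUBIC)
cv2.imwrite('pics/w6.png',can)
E
```

```text
(array([ 529.6, -404.3,  193.2]), np.float64(19.6), array([-0.002,  0.002, -1.   ]))
[253.9 190.8] 223 160
[([252.0, 191.7], 0.81, [528.8, -405.8, 102.0])]
[416 185]
```

View pics/w6.png

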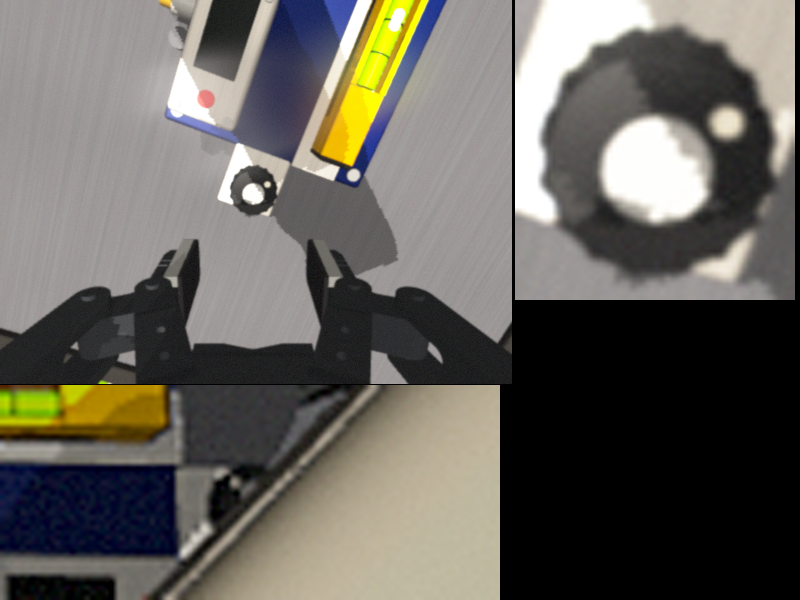

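The knob is unharmed and directly under the TCP. The pads sit farther back when open, so the grip was probably too high. I'll retry deeper, closing in stages.

Request:
step_arm([
  [[0,-0.002,-0.08],[0,0,0]],
  [[0,-0.002,-0.16],[0,0,0]],
  [[0,-0.002,-0.22],[0,0,0]],
  [[0,-0.002,-0.258],[0,0,0]],
  [[0,-0.002,-0.258],[0,0,0]],
], fingers=-0.45)

```text
time_s: 12.25
ee_pos: [528.7, -404.3, 63.3]
ee_rot: [0.698, -0.695, -0.119, 0.121]
contact_force: [0.1, 1.0, -1.5]
opening: 62.4
```

Request:
step_arm([
  [[0,0,0],[0,0,0]],
  [[0,0,0],[0,0,0]],
], fingers=0)

```text
time_s: 12.5
ee_pos: [530.9, -406.5, 67.4]
ee_rot: [-0.696, 0.697, 0.121, -0.12]
contact_force: [0.8, -0.3, 1.4]
opening: 42.7
```

Request:
step_arm([
  [[0,0,0],[0,0,0]],
  [[0,0,0],[0,0,0]],
], fingers=0.3)

```text
time_s: 12.75
ee_pos: [530.6, -406.5, 67.9]
ee_rot: [-0.696, 0.698, 0.121, -0.12]
contact_force: [-1.0, 0.4, 5.4]
opening: 36.8
```

Request:
step_arm([
  [[0,0,0],[0,0,0]],
  [[0,0,0],[0,0,0]],
], fingers=1)

```text
time_s: 13.0
ee_pos: [530.7, -406.6, 67.9]
ee_rot: [-0.696, 0.698, 0.121, -0.12]
contact_force: [-1.2, -0.3, 6.3]
opening: 36.6
```

Gripped (36.6 mm). Turning clockwise, about 1.18 rad.

Request:
step_arm([
  [[0,0,0],[0,0,-0.1]],
  [[0,0,0],[0,0,-0.2]],
  [[0,0,0],[0,0,-0.3]],
  [[0,0,0],[0,0,-0.4]],
  [[0,0,0],[0,0,-0.5]],
])

```text
time_s: 13.62
ee_pos: [529.7, -406.5, 67.9]
ee_rot: [-0.689, 0.69, -0.157, 0.157]
contact_force: [-3.8, 0.3, 7.1]
opening: 36.7
```

Request:
step_arm([
  [[0,0,0],[0,0,-0.1]],
  [[0,0,0],[0,0,-0.2]],
  [[0,0,0],[0,0,-0.25]],
  [[0,0,0],[0,0,-0.25]],
])

```text
time_s: 14.12
ee_pos: [529.3, -406.2, 67.9]
ee_rot: [-0.645, 0.647, -0.287, 0.287]
contact_force: [-5.2, 1.5, 8.6]
opening: 36.8
```

```bash
cat >> h.py <<'E'
def bubble(name='wrist',save=None,y0=-261,x0=581):
    "profile along the vial: bubble and ring rows -> offset, + towards +y (away from foot)"
    p=robot.snapshot(name); S=8
    uv=pix(p,[[x0-7,y0+36,103],[x0+7,y0+36,103],[x0+7,y0-36,103],[x0-7,y0-36,103]]).astype(np.float32)
    H=cv2.getPerspectiveTransform(uv,np.float32([[0,0],[14*S,0],[14*S,72*S],[0,72*S]]))
    im=cv2.warpPerspective(p['color'],H,(14*S,72*S),flags=cv2.INTER_CUBIC)
    if save: cv2.imwrite(save,im)
    return p,im
E
python3 - <<'E'
from h import *
print(tool(), robot.state()['qd'][5])
p,im=bubble(); print(pix(p,[[581,-261,103]]))
c=im[:,36:76].astype(int).mean(1); print(c[::12].round().tolist())
can=np.zeros((576,630,3),np.uint8); can[:,:112]=im; can[:384,115:627]=p['color']; cv2.imwrite('pics/b1.png',can)
E
```

```text
(array([ 529.3, -406.2,   67.9]), np.float64(-48.0), array([-0.001, -0.001, -1.   ])) -0.01952593903028141
[[ 34.4 -99. ]]
[[0.0, 0.0, 0.0], [0.0, 0.0, 0.0], [0.0, 0.0, 0.0], [0.0, 0.0, 0.0], [0.0, 0.0, 0.0], [0.0, 0.0, 0.0], [0.0, 0.0, 0.0], [0.0, 0.0, 0.0], [0.0, 0.0, 0.0], [0.0, 0.0, 0.0], [0.0, 0.0, 0.0], [0.0, 0.0, 0.0], [0.0, 0.0, 0.0], [0.0, 0.0, 0.0], [0.0, 0.0, 0.0], [0.0, 0.0, 0.0], [0.0, 0.0, 0.0], [0.0, 0.0, 0.0], [0.0, 0.0, 0.0], [0.0, 0.0, 0.0], [0.0, 0.0, 0.0], [0.0, 0.0, 0.0], [0.0, 0.0, 0.0], [0.0, 0.0, 0.0], [0.0, 0.0, 0.0], [0.0, 0.0, 0.0], [0.0, 0.0, 0.0], [0.0, 0.0, 0.0], [0.0, 0.0, 0.0], [0.0, 0.0, 0.0], [0.0, 0.0, 0.0], [0.0, 0.0, 0.0], [0.0, 0.0, 0.0], [0.0, 0.0, 0.0], [0.0, 0.0, 0.0], [0.0, 0.0, 0.0], [0.0, 0.0, 0.0], [0.0, 0.0, 0.0], [0.0, 0.0, 0.0], [0.0, 0.0, 0.0], [0.0, 0.0, 0.0], [0.0, 0.0, 0.0], [0.0, 0.0, 0.0], [0.0, 0.0, 0.0], [0.0, 0.0, 0.0], [0.0, 0.0, 0.0], [0.0, 0.0, 0.0], [0.0, 0.0, 0.0]]
```

Request:
step_arm([
  [[0,0,0],[0,0,0]],
  [[0,0,0],[0,0,0]],
  [[0,0,0],[0,0,0.1]],
  [[0,0,0],[0,0,0.2]],
  [[0,0,0],[0,0,0.3]],
], fingers=-0.4)

```text
time_s: 14.8
ee_pos: [530.5, -405.8, 65.9]
ee_rot: [0.696, -0.696, 0.126, -0.126]
contact_force: [0.2, -0.9, -0.3]
opening: 59.5
```

Request:
step_arm([
  [[0,0,0],[0,0,0.1]],
  [[0,0,0],[0,0,0.2]],
  [[0,0,0],[0,0,0.3]],
  [[0,0,0],[0,0,0.4]],
  [[0,0,0],[0,0,0.45]],
])

```text
time_s: 15.42
ee_pos: [530.5, -405.8, 65.9]
ee_rot: [0.697, -0.697, -0.122, 0.121]
contact_force: [0.2, 1.3, 0.3]
opening: 59.7
```

Request:
step_arm([
  [[0,0,0],[0,0,0]],
  [[0,0,0],[0,0,0]],
  [[0,0,0],[0,0,0]],
  [[0,0,0],[0,0,0]],
], fingers=1)

```text
time_s: 15.92
ee_pos: [530.3, -405.9, 66.4]
ee_rot: [-0.697, 0.697, 0.12, -0.12]
contact_force: [-0.6, 1.0, 3.9]
opening: 37.5
```

Request:
step_arm([
  [[0,0,0],[0,0,-0.1]],
  [[0,0,0],[0,0,-0.2]],
  [[0,0,0],[0,0,-0.3]],
  [[0,0,0],[0,0,-0.4]],
  [[0,0,0],[0,0,-0.5]],
])

```text
time_s: 16.55
ee_pos: [530.0, -405.8, 66.4]
ee_rot: [-0.689, 0.69, -0.157, 0.157]
contact_force: [-1.8, 1.8, 4.7]
opening: 36.9
```

Request:
step_arm([
  [[0,0,0],[0,0,-0.1]],
  [[0,0,0],[0,0,-0.2]],
  [[0,0,0],[0,0,-0.23]],
  [[0,0,0],[0,0,-0.23]],
])

```text
time_s: 17.05
ee_pos: [529.9, -405.7, 66.4]
ee_rot: [-0.65, 0.651, -0.277, 0.277]
contact_force: [-2.2, 1.6, 5.1]
opening: 37.0
```

Request:
step_arm([
  [[0,0,0],[0,0,0]],
  [[0,0,0],[0,0,0]],
  [[0,0,0.04],[0,0,0]],
  [[0,0,0.12],[0,0,0]],
  [[0,0,0.2],[0,0,0.1]],
], fingers=-0.4)

```text
time_s: 17.68
ee_pos: [530.1, -405.7, 166.5]
ee_rot: [0.671, -0.671, 0.224, -0.223]
contact_force: [0.9, 0.1, -0.4]
opening: 59.9
```

Request:
step_arm([
  [[0.02,0.08,0.05],[0,0,0.1]],
  [[0.04,0.16,0.05],[0,0,0.2]],
  [[0.07,0.23,0.05],[0,0,0.3]],
  [[0.1,0.29,0.05],[0,0,0.4]],
  [[0.1,0.29,0.05],[0,0,0.43]],
], fingers=1)

```text
time_s: 18.3
ee_pos: [581.3, -258.3, 191.1]
ee_rot: [0.707, -0.707, -0.012, 0.012]
contact_force: [-0.3, -0.8, 0.7]
opening: 0.2
```

Request:
step_arm([
  [[0,0,0],[0,0,0]],
  [[0,0,0],[0,0,0]],
])

```text
time_s: 18.55
ee_pos: [580.1, -261.1, 190.9]
ee_rot: [0.707, -0.707, -0.009, 0.009]
contact_force: [0.4, 0.7, -0.6]
opening: -0.1
```

```bash
python3 - <<'E'
from h import *
print(tool(), robot.state()['qd'].round(2).tolist())
p,im=bubble(); print(pix(p,[[581,-261,103]]))
c=im[:,36:76].astype(int); c=np.median(c,1)
for i in range(0,576,12): print(round(36-i/8,1),c[i].tolist(),end=' ')
can=np.zeros((576,630,3),np.uint8); can[:,:112]=im; can[:384,115:627]=p['color']; cv2.imwrite('pics/b1.png',can)
E
```

```text
(array([ 580.1, -261.1,  190.9]), np.float64(1.5), array([-0.,  0., -1.])) [-0.01, -0.0, 0.0, -0.0, 0.0, -0.0]
[[253.9 190.8]]
36.0 [49.5, 169.5, 148.0] 34.5 [41.0, 209.5, 169.5] 33.0 [42.0, 208.0, 168.5] 31.5 [39.0, 210.5, 167.5] 30.0 [43.0, 212.5, 168.0] 28.5 [39.0, 212.5, 166.0] 27.0 [37.0, 215.5, 166.5] 25.5 [28.5, 211.5, 162.0] 24.0 [25.5, 215.5, 161.5] 22.5 [17.5, 216.5, 159.5] 21.0 [7.5, 214.5, 157.5] 19.5 [1.0, 215.5, 156.5] 18.0 [0.0, 217.0, 157.0] 16.5 [0.0, 216.5, 152.5] 15.0 [0.0, 218.0, 151.5] 13.5 [0.0, 219.5, 152.5] 12.0 [1.5, 166.5, 118.0] 10.5 [8.0, 128.0, 92.0] 9.0 [0.0, 215.0, 148.0] 7.5 [80.5, 222.5, 177.5] 6.0 [187.5, 234.0, 231.0] 4.5 [208.0, 235.0, 237.5] 3.0 [208.5, 234.0, 236.5] 1.5 [205.0, 233.0, 236.0] 0.0 [209.0, 236.0, 237.0] -1.5 [207.5, 235.5, 237.0] -3.0 [206.0, 234.5, 237.5] -4.5 [203.5, 233.0, 234.5] -6.0 [161.0, 223.5, 210.0] -7.5 [17.5, 215.5, 149.5] -9.0 [0.0, 219.0, 146.0] -10.5 [0.0, 206.5, 142.0] -12.0 [0.0, 119.5, 81.5] -13.5 [0.0, 231.5, 160.5] -15.0 [0.0, 247.5, 186.5] -16.5 [0.0, 247.5, 185.0] -18.0 [0.0, 247.5, 186.5] -19.5 [0.0, 248.0, 187.5] -21.0 [0.0, 247.5, 188.5] -22.5 [0.0, 247.5, 185.5] -24.0 [0.0, 248.0, 188.0] -25.5 [0.0, 247.0, 185.5] -27.0 [0.0, 247.5, 184.0] -28.5 [0.0, 254.0, 220.5] -30.0 [0.0, 255.0, 252.5] -31.5 [0.0, 255.0, 253.0] -33.0 [0.0, 255.0, 253.5] -34.5 [0.0, 255.0, 254.0]
```

View pics/b1.png

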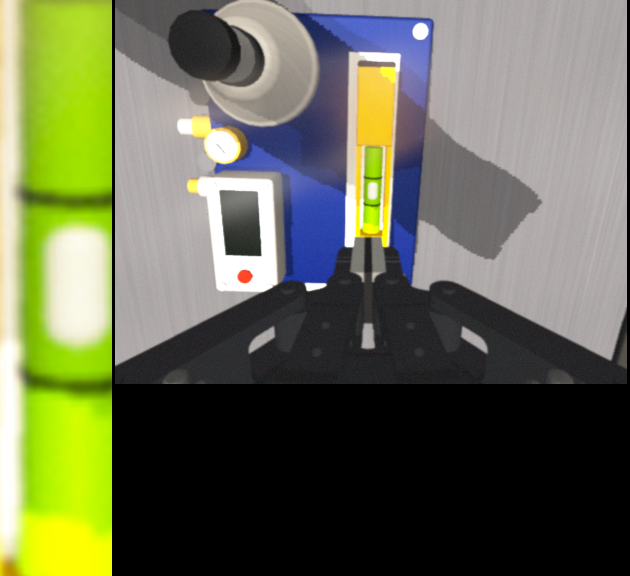

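The bubble lies between the rings, about 0.6 mm from the middle: bubble rows span +7.2 to -6.6 and the rings are at +11.2 and -11.9. Next I'll press on the solid top on the foot side, about 58 mm from the middle, with shut fingers.

Request:
step_arm([
  [[0.004,-0.1,0],[0,0,0]],
  [[0.004,-0.116,-0.05],[0,0,0]],
  [[0.004,-0.116,-0.11],[0,0,0]],
  [[0.004,-0.116,-0.15],[0,0,0]],
  [[0.004,-0.116,-0.152],[0,0,0]],
])

```text
time_s: 19.23
ee_pos: [580.7, -318.6, 113.0]
ee_rot: [0.708, -0.706, -0.008, 0.01]
contact_force: [0.6, 1.5, 0.7]
opening: 0.1
```

Request:
step_arm([
  [[0,0,0],[0,0,0]],
  [[0,0,-0.003],[0,0,0]],
  [[0,0,-0.006],[0,0,0]],
  [[0,0,-0.006],[0,0,0]],
])

```text
time_s: 19.73
ee_pos: [582.3, -318.8, 112.3]
ee_rot: [-0.707, 0.707, 0.01, -0.01]
contact_force: [-0.2, 0.4, -0.0]
opening: -0.1
```

Request:
step_arm([
  [[0,0,-0.002],[0,0,0]],
  [[0,0,-0.004],[0,0,0]],
  [[0,0,-0.006],[0,0,0]],
  [[0,0,-0.006],[0,0,0]],
])

```text
time_s: 20.23
ee_pos: [582.1, -318.7, 108.8]
ee_rot: [0.707, -0.707, -0.01, 0.01]
contact_force: [-0.6, 0.5, -0.0]
opening: -0.1
```

Request:
step_arm([
  [[0,0,-0.001],[0,0,0]],
  [[0,0,-0.002],[0,0,0]],
  [[0,0,-0.002],[0,0,0]],
  [[0,0,-0.002],[0,0,0]],
])

```text
time_s: 20.72
ee_pos: [582.2, -318.8, 108.0]
ee_rot: [-0.707, 0.707, 0.01, -0.01]
contact_force: [-0.6, -1.0, -0.7]
opening: 0.2
```

Request:
step_arm([
  [[0,0,-0.001],[0,0,0]],
  [[0,0,-0.002],[0,0,0]],
  [[0,0,-0.003],[0,0,0]],
  [[0,0,-0.003],[0,0,0]],
])

```text
time_s: 21.22
ee_pos: [582.2, -318.8, 106.4]
ee_rot: [0.707, -0.707, -0.01, 0.01]
contact_force: [-0.1, -0.6, 0.2]
opening: 0.2
```

Request:
step_arm([
  [[0,0,-0.001],[0,0,0]],
  [[0,0,-0.002],[0,0,0]],
  [[0,0,-0.003],[0,0,0]],
  [[0,0,-0.003],[0,0,0]],
])

```text
time_s: 21.72
ee_pos: [582.2, -318.8, 105.0]
ee_rot: [0.707, -0.707, -0.01, 0.01]
contact_force: [0.3, 0.2, 1.0]
opening: 0.3
```

Request:
step_arm([
  [[0,0,-0.002],[0,0,0]],
  [[0,0,-0.004],[0,0,0]],
  [[0,0,-0.004],[0,0,0]],
])

```text
time_s: 22.1
ee_pos: [582.1, -318.8, 102.9]
ee_rot: [0.707, -0.707, -0.01, 0.01]
contact_force: [0.2, 0.4, 0.0]
opening: 0.2
```

```bash
python3 - <<'E'
from h import *
s=robot.state(); print(tool(), s['contact_force'].round(2))
can=np.zeros((600,800,3),np.uint8)
p=robot.snapshot('wrist'); print(pix(p,[[582,-319,109],[582,-319,104],s['ee_pos']]).tolist())
can[:384,:512]=p['color']
t=robot.snapshot('scene'); c=pix(t,[[582,-319,109]])[0].astype(int); print(c,pix(t,[s['ee_pos']]))
x0=max(0,c[0]-50); print(x0)
can[385:600,:500]=cv2.resize(t['color'][c[1]-25:c[1]+18,x0:x0+100],(500,215),interpolation=cv2.INTER_CUBIC)
cv2.imwrite('pics/c1.png',can)
E
```

```text
(array([ 582.1, -318.8,  102.9]), np.float64(1.6), array([-0.,  0., -1.])) [0.16 0.37 0.02]
[[252.8, 236.1], [252.8, 232.6], [253.0, 231.4]]
[131 163] [[131.7 165.3]]
81
```

View pics/c1.png

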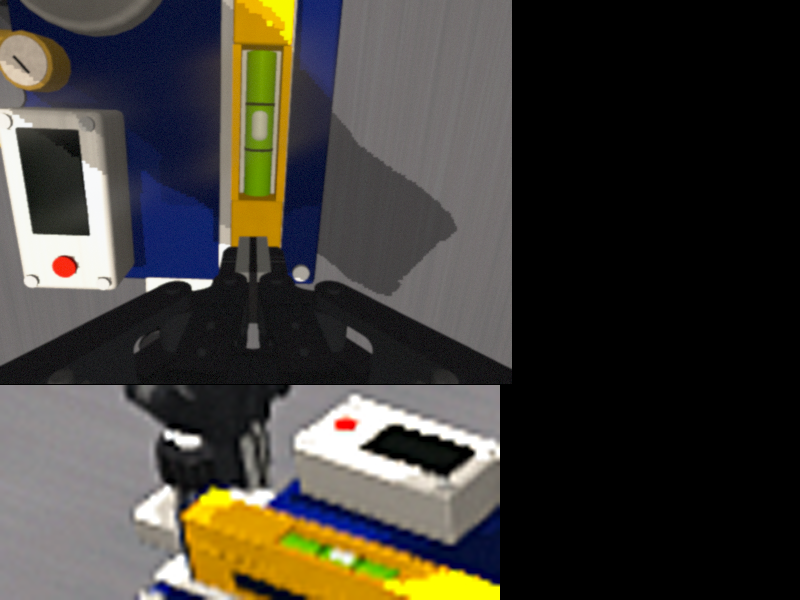

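The scene crop shows the fingertips (258,487) still about 20 mm above the level top, so the true tip is higher than the reported TCP. That also explains the first miss on the knob. The bubble is still between its rings. I'll keep creeping down.

Request:
step_arm([
  [[0,0,-0.005],[0,0,0]],
  [[0,0,-0.01],[0,0,0]],
  [[0,0,-0.014],[0,0,0]],
  [[0,0,-0.014],[0,0,0]],
])

```text
time_s: 22.7
ee_pos: [582.0, -318.7, 95.7]
ee_rot: [0.707, -0.707, -0.01, 0.01]
contact_force: [0.1, -0.1, 0.3]
opening: -0.1
```

Request:
step_arm([
  [[0,0,-0.002],[0,0,0]],
  [[0,0,-0.004],[0,0,0]],
  [[0,0,-0.006],[0,0,0]],
  [[0,0,-0.006],[0,0,0]],
])

```text
time_s: 23.2
ee_pos: [582.1, -318.8, 92.9]
ee_rot: [0.707, -0.707, -0.01, 0.01]
contact_force: [0.1, 0.1, -0.9]
opening: 0.0
```

Request:
step_arm([
  [[0,0,-0.002],[0,0,0]],
  [[0,0,-0.004],[0,0,0]],
  [[0,0,-0.006],[0,0,0]],
  [[0,0,-0.006],[0,0,0]],
])

```text
time_s: 23.7
ee_pos: [582.1, -318.8, 89.9]
ee_rot: [0.707, -0.707, -0.01, 0.01]
contact_force: [0.4, 0.7, -0.7]
opening: 0.0
```

Request:
step_arm([
  [[0,0,-0.002],[0,0,0]],
  [[0,0,-0.004],[0,0,0]],
  [[0,0,-0.004],[0,0,0]],
  [[0,0,-0.004],[0,0,0]],
])

```text
time_s: 24.2
ee_pos: [582.2, -318.8, 88.0]
ee_rot: [-0.707, 0.707, 0.01, -0.01]
contact_force: [0.0, -0.6, 0.6]
opening: -0.1
```

Request:
step_arm([
  [[0,0,-0.002],[0,0,0]],
  [[0,0,-0.004],[0,0,0]],
  [[0,0,-0.004],[0,0,0]],
  [[0,0,-0.004],[0,0,0]],
])

```text
time_s: 24.7
ee_pos: [582.2, -318.8, 86.0]
ee_rot: [0.707, -0.707, -0.01, 0.01]
contact_force: [-0.4, -0.6, -1.3]
opening: -0.1
```

Request:
step_arm([
  [[0,0,-0.002],[0,0,0]],
  [[0,0,-0.004],[0,0,0]],
  [[0,0,-0.004],[0,0,0]],
  [[0,0,-0.004],[0,0,0]],
])

```text
time_s: 25.2
ee_pos: [582.2, -318.8, 84.0]
ee_rot: [0.707, -0.707, -0.01, 0.01]
contact_force: [0.2, -0.2, -0.4]
opening: -0.2
```

Request:
step_arm([
  [[0,0,-0.002],[0,0,0]],
  [[0,0,-0.004],[0,0,0]],
  [[0,0,-0.004],[0,0,0]],
  [[0,0,-0.004],[0,0,0]],
])

```text
time_s: 25.7
ee_pos: [582.3, -318.9, 82.7]
ee_rot: [-0.707, 0.707, 0.01, -0.01]
contact_force: [-1.5, -0.1, 5.7]
opening: -0.3
```

Contact at 5.7 N; adding a little more.

Request:
step_arm([
  [[0,0,-0.0013],[0,0,0]],
  [[0,0,-0.0013],[0,0,0]],
  [[0,0,-0.0013],[0,0,0]],
  [[0,0,-0.0013],[0,0,0]],
])

```text
time_s: 26.2
ee_pos: [582.3, -318.9, 82.7]
ee_rot: [-0.707, 0.707, 0.01, -0.01]
contact_force: [-3.2, 1.5, 8.4]
opening: 0.2
```

```bash
python3 - <<'E'
from h import *
f=[]
p,im=bubble()
for _ in range(5): f.append(robot.state()['contact_force'].round(1).tolist()); q=robot.snapshot('scene')
print(tool(),f)
c=np.median(im[:,40:76].astype(int),1)
g=c[:,1];b=c[:,0]
y=36-np.arange(576)/8
m=(b>100)&(abs(y)<20); print('bubble',y[m].max(),y[m].min(),'mid',y[m].mean())
d=(g<170)&(abs(y)<20)&(b<60); print('rings',y[d&(y>0)].mean(),y[d&(y<0)].mean())
can=np.zeros((576,630,3),np.uint8); can[:,:112]=im; can[:384,115:627]=p['color']; cv2.imwrite('pics/f1.png',can)
E
```

```text
(array([ 582.3, -318.9,   82.7]), np.float64(1.6), array([ 0.001, -0.001, -1.   ])) [[-2.6, 1.8, 8.0], [-2.7, 1.3, 8.9], [-2.5, 2.0, 8.2], [-2.5, 2.0, 8.1], [-2.7, 1.8, 8.6]]
bubble 7.875 -6.0 mid 0.9375
rings 11.375 -11.9375
```

View pics/f1.png

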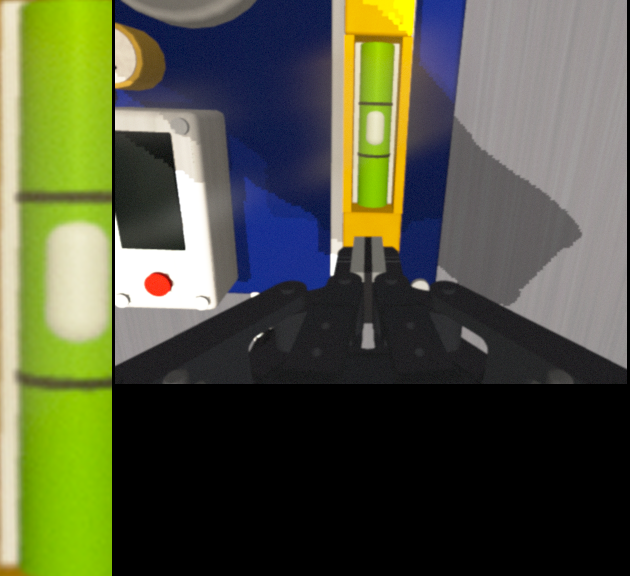

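Request:
step_arm([
  [[0,0,-0.0005],[0,0,0]],
  [[0,0,-0.0005],[0,0,0]],
  [[0,0,-0.0005],[0,0,0]],
  [[0,0,-0.0005],[0,0,0]],
  [[0,0,-0.0005],[0,0,0]],
])

```text
time_s: 27.12
ee_pos: [582.3, -318.9, 82.7]
ee_rot: [-0.707, 0.707, 0.01, -0.01]
contact_force: [-2.8, 1.9, 8.5]
opening: 0.0
```

```bash
python3 - <<'E'
from h import *
p,im=bubble(); c=np.median(im[:,40:76].astype(int),1); y=36-np.arange(576)/8
m=(c[:,0]>100)&(abs(y)<20); d=(c[:,1]<170)&(abs(y)<20)&(c[:,0]<60)
off=y[m].mean()-(y[d&(y>0)].mean()+y[d&(y<0)].mean())/2; F=robot.state()['contact_force'].round(1)
t=robot.snapshot('top'); print(off,F,[at(t,x['uv'],60).tolist() for x in robot.find_in('bottle',t)][:2])
if abs(off)<1.8 and 7<F[2]<14: print(robot.sign_off())
E
```

```text
1.21875 [-2.4  1.5  9.2] [[759.4, 30.6, 60.0], [542.6, -177.4, 60.0]]
the job is handed in; nothing more can be done
None
```

I stood the middle-sized level lengthwise on the strip, turned the knob about 2.3 rad clockwise in two grasps, and handed the job in at about 27 s. At hand-in the shut fingers were pressing on the solid part of the level's top, on the foot side. There is no verdict yet.

**Last checks**
- **Push:** about 9 N measured, plus the level's own weight of about 3 N. There was also a sideways force of 2–3 N.
- **Bubble:** between the rings, about 1.2 mm off centre, away from the foot (limit 2.5 mm). It read about 0.6 mm from another view before the push. I left it rather than re-turn the knob.
- **Bottle:** standing where it was.
- **Other tools:** still in the tray when the level was gripped. I didn't check them again, but the arm did not go back there.

**What disagreed**
- The first knob grasp shut on nothing. The fingertips really end about 20 to 26 mm above the reported TCP, so I regrasped deeper.
- The same offset made contact on the level's top come at TCP z 82.7 mm instead of 109 mm.
- The bubble looked 14–15 mm long in the image instead of the stated 18 mm. I judged it by its midpoint.

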